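# Snap-check the slide docks' hold-down latches

## Robot

A 7-joint arm with a two-finger parallel gripper is mounted at the origin on a cart in front of the work surface, level with it; the furniture and walls round the work are solid. World frame = base frame: x ahead of the robot, y to its left, z up, the work surface at z = 0. Lengths are in m, angles in rad, forces in N, time in s.
With the tool pointing down it reaches from about 0.4 to 0.75 m from the base axis. Payload 19.5 kg.
Tool frame: the origin (TCP) lies between the finger pads; the fingertips stand 14 mm ahead of it and the grasp point (between the pads) lies 5 mm behind it; z points along the fingers, x is the direction in which the jaws open and shut, and the axes are right-handed (so a half turn about z gives the same grasp; the last joint's range is limited). The gripper opens to 85 mm and grips with 20 to 120 N. Pads are 22 mm wide; open, the fingers measure 114 mm over their backs; the gripper's body (76 mm by 85 mm) begins 54 mm behind the grasp point. The pads swing forward as they close: fully open they stand 13 mm farther back than shut.
Start: joints at [-1.187, 0.707, -0.028, 1.485, 0.022, 0.951, -0.075], TCP at [0.237, 0.524, 0.245] pointing down, gripper open.
Joint ranges: [-2.71, 2.71], [-0.32, 2.16], [-1.57, 1.52], [0, 2.45], [-1.46, 4.6], [0, 2.02], [-2.83, 2.83]. Speed limits (rad/s): [1.89, 1.89, 2.57, 2.57, 3.01, 3.01, 3.01].

## Interface

Orientations are given as a unit quaternion [w, x, y, z].
In Python, from bench import bot, eyes gives the robot as it stands. The module is installed in compiled form; this text tells all that it offers.
- The arm moves only by the tool drive_tool, never from a script. Its argument "increments" is a list of rows, each a list of 3 entries, a list of its own where there are three numbers: the shift along the tool's x, y, z in m, then the turn, a rotation vector about the tool's x, y, z in degrees, then the finger opening in m, from 0 to 0.0854. In form: [[[tx, ty, tz], [rx, ry, rz], grip], ...]. A call has 1 to 5 rows; each row is the pose to reach, as a shift and turn from the pose commanded when the call began, along the tool's axes at that moment; what a row does not reach only later rows make up. A row lasts 1/8 s, in which the tool goes at most 62.5 mm and 10.7 degrees, less where a joint would pass 70% of its speed; a pose out of reach is approached as far as the arm can. A call with a gripper value outside its range is refused whole. The fingers move at their own pace and stop on an object; "force" is the grip in N (left out, the last holds). Time passes only in rows, so rows that repeat a pose let the fingers close. It gives the time, the measured TCP pose, the force and the opening at its end, in the units of the state.
- bot.read_state(): the state, without advancing time (a new reading comes with each control period).
- eyes.camera(name): name is "side" or "top"; returns the picture (420x560x3 uint8, red, green, blue); there is no depth.
- eyes.camera_params(name): a dict with "fx", "fy", "cx", "cy" (pixels), "pose" (4x4, takes a point from camera to world coordinates). Camera axes: x right, y down, z forward; pixel columns grow to the right and rows downward; lengths in m; the calibration is good to about 2 mm. A picture is of the moment at which its call begins. camera_params takes no time and is no camera call.
- bot.sign_off(): hands the job in, once; it reports no verdict.
The state is a dict: "time": time; "joint_pos": joint angles; "qd": joint speeds; "effort": joint torques, N m; "position": TCP position; "ee_rot": TCP orientation; "contact_force": force on the tool from outside, world axes, zero at the start; "ft_torque": the same for the moment, N m; "gripper_width": finger opening in m.
Only numpy, scipy, OpenCV 4.12 (cv2) and the standard library are available. Lean on these libraries where they do the work, as an engineer would, in place of code of your own. Each camera call takes 0.05 s, during which the arm holds its last target. There are 200 camera calls.

## Task

Before the trolley is wheeled off, push down the thumb pad of the hold-down bar on each of the three slide docks: a sound latch snaps over at a light push and stays down. One that has still not snapped when you push with about 12 N is too stiff: do not force it (17 N would damage it), let it spring back up, and only then slide the black knob on that dock's front edge from its left end fully across to its right end, out of service. Push no pad harder than that, leave the sound latches down with their knobs at the left, and leave everything else on the trolley as it is.

Things in the scene. Friction and masses are not known exactly. Their poses are not given: they have to be found in the camera images.
- dock_a: one of three alike slide docks fixed on the trolley, in any order, turned a little: aluminium plate 210 x 72 x 8 mm with a grey slide rack under a steel hold-down bar. Origin on the trolley top under the rack's middle (plate: 125 mm in front of it to 85 mm behind); own -x is the front (to the robot), +y its left, z up. Which latch is sound or too stiff can only be felt
- bar_a (a joint): swing of this dock's hold-down bar on its hinge at the back (pin 130 mm from the pad, 52 mm above the trolley): 0 = up, 0.17 rad = snapped down (pad 22 mm lower). Over-centre latch: the bar stays up until the push on its pad reaches the release force, then gives way with falling resistance; past 0.08 rad (10 mm) it snaps all the way down by itself, away from the push, and stays; short of that it springs back up
- pad_top_a (a point): centre of the top of the ribbed grey thumb pad on the front end of this dock's bar: 26 mm front to back, 30 mm across, 5 mm thick, 57 mm in front of the dock's origin; top about 93 mm above the trolley when up, 71 mm when latched. It sits on a spring: 1.6 N per mm, 11 mm of stroke, then rigid. A sound latch releases at 4 to 8 N; a stiff one would need over 20 N
- knob_a (a joint): slide of the black knob in the cross track at the front edge of dock_a: about 0 (0 to 4 mm) = at the left end, in service; grows as it slides towards the dock's right (own -y), 0.032 m = at the right end, out of service. Slides with about 1.5 N of friction and stays where it is left
- knob_top_a (a point): centre of the top of that knob: upright round knob 12 to 14 mm thick, its top 37 mm above the trolley, standing on a low carriage (top 12 mm above the trolley); track across the dock 107 mm in front of the dock's origin
- dock_b: one of three alike slide docks fixed on the trolley, in any order, turned a little: aluminium plate 210 x 72 x 8 mm with a grey slide rack under a steel hold-down bar. Origin on the trolley top under the rack's middle (plate: 125 mm in front of it to 85 mm behind); own -x is the front (to the robot), +y its left, z up. Which latch is sound or too stiff can only be felt
- bar_b (a joint): swing of this dock's hold-down bar on its hinge at the back (pin 130 mm from the pad, 52 mm above the trolley): 0 = up, 0.17 rad = snapped down (pad 22 mm lower). Over-centre latch: the bar stays up until the push on its pad reaches the release force, then gives way with falling resistance; past 0.08 rad (10 mm) it snaps all the way down by itself, away from the push, and stays; short of that it springs back up
- pad_top_b (a point): centre of the top of the ribbed grey thumb pad on the front end of this dock's bar: 26 mm front to back, 30 mm across, 5 mm thick, 57 mm in front of the dock's origin; top about 93 mm above the trolley when up, 71 mm when latched. It sits on a spring: 1.6 N per mm, 11 mm of stroke, then rigid. A sound latch releases at 4 to 8 N; a stiff one would need over 20 N
- knob_b (a joint): slide of the black knob in the cross track at the front edge of dock_b: about 0 (0 to 4 mm) = at the left end, in service; grows as it slides towards the dock's right (own -y), 0.032 m = at the right end, out of service. Slides with about 1.5 N of friction and stays where it is left
- knob_top_b (a point): centre of the top of that knob: upright round knob 12 to 14 mm thick, its top 37 mm above the trolley, standing on a low carriage (top 12 mm above the trolley); track across the dock 107 mm in front of the dock's origin
- dock_c: one of three alike slide docks fixed on the trolley, in any order, turned a little: aluminium plate 210 x 72 x 8 mm with a grey slide rack under a steel hold-down bar. Origin on the trolley top under the rack's middle (plate: 125 mm in front of it to 85 mm behind); own -x is the front (to the robot), +y its left, z up. Which latch is sound or too stiff can only be felt
- bar_c (a joint): swing of this dock's hold-down bar on its hinge at the back (pin 130 mm from the pad, 52 mm above the trolley): 0 = up, 0.17 rad = snapped down (pad 22 mm lower). Over-centre latch: the bar stays up until the push on its pad reaches the release force, then gives way with falling resistance; past 0.08 rad (10 mm) it snaps all the way down by itself, away from the push, and stays; short of that it springs back up
- pad_top_c (a point): centre of the top of the ribbed grey thumb pad on the front end of this dock's bar: 26 mm front to back, 30 mm across, 5 mm thick, 57 mm in front of the dock's origin; top about 93 mm above the trolley when up, 71 mm when latched. It sits on a spring: 1.6 N per mm, 11 mm of stroke, then rigid. A sound latch releases at 4 to 8 N; a stiff one would need over 20 N
- knob_c (a joint): slide of the black knob in the cross track at the front edge of dock_c: about 0 (0 to 4 mm) = at the left end, in service; grows as it slides towards the dock's right (own -y), 0.032 m = at the right end, out of service. Slides with about 1.5 N of friction and stays where it is left
- knob_top_c (a point): centre of the top of that knob: upright round knob 12 to 14 mm thick, its top 37 mm above the trolley, standing on a low carriage (top 12 mm above the trolley); track across the dock 107 mm in front of the dock's origin
- bung: brown rubber bung, 33 mm wide, 30 mm high, standing loose between the docks; origin centre of its underside; not to be disturbed
- dropper: brown dropper bottle, 33 mm wide, 91 mm high, standing loose between the docks; origin centre of its underside; not to be disturbed
- pot: pot with black screw cap, 43 mm wide, 87 mm high, standing loose at the left edge; origin centre of its underside; not to be disturbed
- coverslips: blue-lidded square box, 52 x 52 x 23 mm, lying loose at the right edge; origin centre of its underside; not to be disturbed

How it is judged:
By the outcome, as a careful person would: the job done as asked, in the order asked, and still so for the second after the job is handed in, with the robot touching nothing.
It also fails if it takes over 51 s, if anything falls off the work surface, if the arm or the gripper's body presses on something with over 40 N, if the wrist force passes 120 N, or if a joint passes its speed limit or range.

## Working session

There is one attempt and no reset: what is moved stays moved. The work goes in short steps, Python scripts to look and compute and a tool call to move; the robot and the scene stay as the last step left them, time stands still between calls to the robot, and variables do not carry over. Pictures are saved under pics/ and viewed, about 8 in all and at most 12, crops included, and the job is handed in when it is done.

Besides the shell and the picture viewer there is one more tool, called after "Request:" by a JSON object that holds its "api" and its "payload". drive_tool: Moves the arm, as the interface text tells. Its arguments: {"type":"object","properties":{"increments":{"type":"array","items":{"type":"array"}},"force":{"type":"number"}},"required":["increments"]}

```bash
mkdir -p pics
python3 - <<'E'
from bench import bot, eyes
import cv2, numpy as np
for n in ("top","side"):
    im=eyes.camera(n); cv2.imwrite(f"pics/{n}0.png",cv2.cvtColor(im,cv2.COLOR_RGB2BGR))
    p=eyes.camera_params(n); print(n,p["fx"],p["fy"],p["cx"],p["cy"],np.round(p["pose"],4).tolist())
s=bot.read_state()
for k in s: print(k,np.round(s[k],4).tolist())
E
```

```text
top 381.77535514227833 381.77535514227833 281.56410866973084 207.42789473485516 [[-0.0126, -0.9959, 0.0901, 0.3964], [-0.9999, 0.0124, -0.0025, -0.001], [0.0013, -0.0901, -0.9959, 1.1972], [0.0, 0.0, 0.0, 1.0]]
side 380.09273951664085 380.09273951664085 285.71464279990056 212.11179081366265 [[0.9979, -0.0378, 0.0529, 0.4787], [-0.0644, -0.4613, 0.8849, -0.825], [-0.0091, -0.8864, -0.4628, 0.5167], [0.0, 0.0, 0.0, 1.0]]
time 0.1
joint_pos [-1.1867, 0.707, -0.0276, 1.4849, 0.022, 0.9509, -0.0755]
qd [-0.0002, -0.0015, -0.0003, 0.0009, -0.0002, 0.0004, 0.0007]
effort [0.0047, -88.4275, 1.238, -23.6445, 0.0173, 0.0051, -0.0]
position [0.2374, 0.5235, 0.2449]
ee_rot [0.0002, 0.8405, 0.5417, -0.0004]
contact_force [-0.1103, -0.8762, -1.0089]
ft_torque [-0.0453, 0.0343, -0.0246]
gripper_width 0.0855
```

View pics/top0.png

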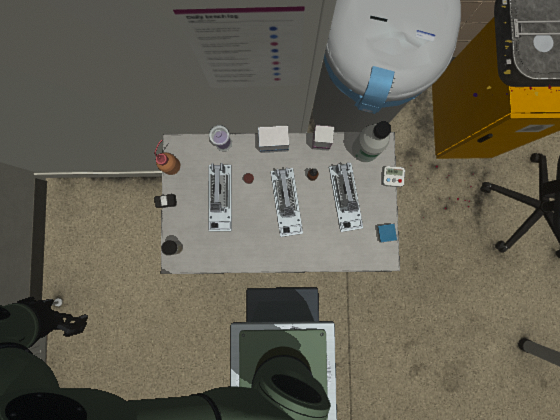

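View pics/side0.png

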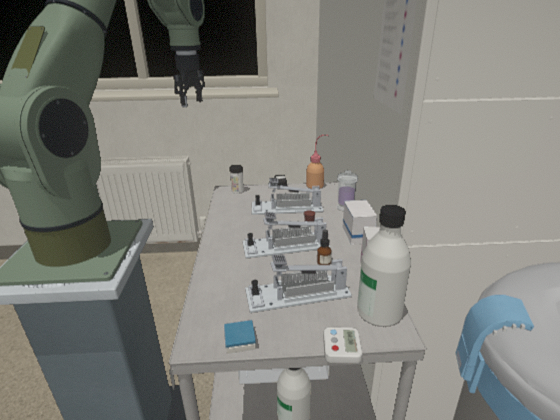

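The top picture shows three docks, with plates at about columns 209–231, 272–300 and 331–360 and rows 163–235. The pot is at (170,245), the bung at (248,178), the dropper at (312,174) and the coverslips at (388,232). I'll enlarge the docks next.

Run:
```python
import cv2, numpy as np
im=cv2.imread("pics/top0.png")
t=np.vstack([np.hstack([cv2.resize(im[155:240,c-24:c+24],None,fx=5.5,fy=5.5,interpolation=cv2.INTER_CUBIC) for c in (220,286,346)])])
print(t.shape); cv2.imwrite("pics/crop0.png",t)
s=cv2.imread("pics/side0.png")[180:310,235:365]
s=cv2.resize(s,None,fx=4.5,fy=4.5,interpolation=cv2.INTER_CUBIC);cv2.imwrite("pics/crops0.png",s)
```

```text
(468, 792, 3)
```

View pics/crop0.png

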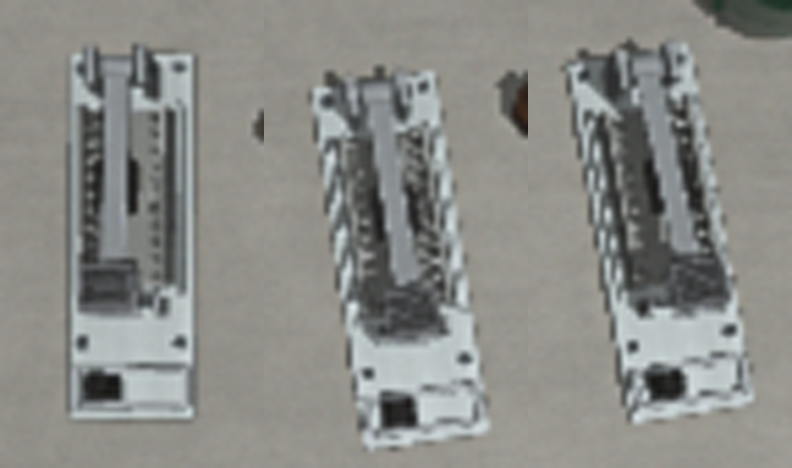

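View pics/crops0.png

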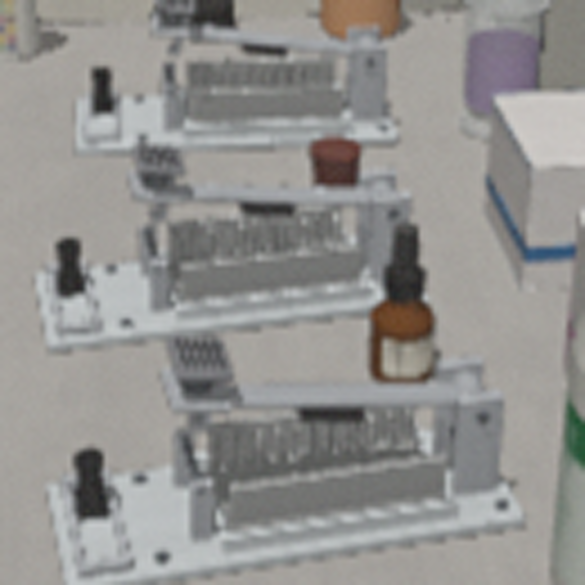

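The crop shows all three bars up and all knobs at the left end. The pads are at crop pixels (108,284), (403,310) and (698,285). I'll fit each dock's pose from its plate corners and check the result against those pad pixels.

```bash
cat > h.py <<'E'
import numpy as np
from bench import bot, eyes
from scipy.optimize import least_squares
from scipy.spatial.transform import Rotation as R
def proj(n,P):
    p=eyes.camera_params(n); T=np.linalg.inv(p["pose"]); c=np.atleast_2d(P)@T[:3,:3].T+T[:3,3]
    return np.c_[p["fx"]*c[:,0]/c[:,2]+p["cx"], p["fy"]*c[:,1]/c[:,2]+p["cy"]]
def back(n,uv,z):
    p=eyes.camera_params(n); d=p["pose"][:3,:3]@[(uv[0]-p["cx"])/p["fx"],(uv[1]-p["cy"])/p["fy"],1]
    o=p["pose"][:3,3]; return o+d*(z-o[2])/d[2]
def d2w(q,P): # q = x,y,yaw of dock
    return R.from_euler("z",q[2]).apply(np.atleast_2d(P))+[q[0],q[1],0]
def goto(xyz,yaw,tilt=0,frm=None):
    """shift/turn in current tool axes; yaw = heading of tool x minus 90deg, tilt leans body to robot"""
    s=bot.read_state(); w,x,y,z=s["ee_rot"]; r0=R.from_quat([x,y,z,w])
    r1=R.from_euler("z",yaw)*R.from_matrix(np.array([[0,1,0],[1,0,0],[0,0,-1.]]).T)
    r1=R.from_euler("z",yaw)*R.from_euler("y",-tilt)*R.from_euler("z",-yaw)*r1
    print("shift",np.round(r0.inv().apply(np.array(xyz)-s["position"]),4),"turn",np.round((r0.inv()*r1).as_rotvec(degrees=True),2))
E
python3 - <<'E'
from h import *
C=np.array([[-.125,.036,.008],[-.125,-.036,.008],[.085,.036,.008],[.085,-.036,.008]])
crop=[[(70,418),(194,418),(70,53),(195,53)],[(366,448),(490,425),(313,88),(437,72)],[(633,422),(751,400),(567,68),(690,45)]]
pads=[(108,284),(403,310),(698,285)]; kn=[(103,386),(399,411),(665,382)]
off=[196,262-264/5.5,322-528/5.5]
for i in range(3):
    uv=np.array(crop[i])/5.5+[off[i],155]
    f=least_squares(lambda q:(proj("top",d2w(q,C))-uv).ravel(),[.6,0,0])
    q=f.x; print(i,np.round(q,4).tolist(),"res px",np.round(f.fun,1))
    print("  pad",d2w(q,[-.057,0,.093])[0].round(4),"seen",back("top",np.array(pads[i])/5.5+[off[i],155],.093).round(4),
     "knob L",d2w(q,[-.107,.016,.037])[0].round(4),"seen",back("top",np.array(kn[i])/5.5+[off[i],155],.037).round(4))
    print("  side px pad",proj("side",d2w(q,[[-.057,0,.093],[-.107,.014,.037]])).round(0).tolist())
goto([.60,.17,.15],0)
E
```

```text
0 [0.5574, 0.1884, -0.0008] res px [-0.4  0.2  0.3 -0.   0.   0.   0.1 -0.2]
  pad [0.5004 0.1885 0.093 ] seen [0.501  0.1877 0.093 ] knob L [0.4504 0.2045 0.037 ] seen [0.4497 0.1998 0.037 ]
  side px pad [[272.0, 180.0], [255.0, 196.0]]
1 [0.5416, -0.0184, 0.1341] res px [-0.1  0.2  0.3  1.  -0.1 -0.4 -0.1 -0.8]
  pad [ 0.4851 -0.0261  0.093 ] seen [ 0.4846 -0.0202  0.093 ] knob L [ 0.4334 -0.0169  0.037 ] seen [ 0.4332 -0.0182  0.037 ]
  side px pad [[268.0, 215.0], [248.0, 235.0]]
2 [0.5533, -0.2034, 0.151] res px [-0.5  0.5  0.8  0.7 -0.2 -0.9 -0.2 -0.3]
  pad [ 0.4969 -0.212   0.093 ] seen [ 0.4954 -0.211   0.093 ] knob L [ 0.4451 -0.2037  0.037 ] seen [ 0.4469 -0.2019  0.037 ]
  side px pad [[277.0, 259.0], [252.0, 282.0]]
shift [-0.1721  0.4762  0.0951] turn [-1.000e-02  5.000e-02 -2.439e+01]
```

The plate fits and pad pixels agree to within 1–6 mm. First I'll go over the left dock's pad.

```bash
python3 -c "
from h import *
goto([.501,.188,.2],0)"
```

```text
shift [-0.1966  0.3786  0.0451] turn [-1.000e-02  5.000e-02 -2.439e+01]
```

Request:
{"api": "drive_tool", "payload": {"increments": [[[-0.1966,0.3786,0.045],[0,0,-24.4],0.0],[[-0.1966,0.3786,0.045],[0,0,-24.4],0.0],[[-0.1966,0.3786,0.045],[0,0,-24.4],0.0],[[-0.1966,0.3786,0.045],[0,0,-24.4],0.0],[[-0.1966,0.3786,0.045],[0,0,-24.4],0.0]], "force": 40}}

```text
time: 0.72
position: [0.4305, 0.2775, 0.2122]
ee_rot: [-0.0, 0.707, 0.707, -0.0]
contact_force: [0.1, 0.9, 0.5]
gripper_width: -0.0005
```

Request:
{"api": "drive_tool", "payload": {"increments": [[[-0.0895,0.0705,0.03],[0,0,0],0.0],[[-0.0895,0.0705,0.06],[0,0,0],0.0],[[-0.0895,0.0705,0.09],[0,0,0],0.0],[[-0.0895,0.0705,0.09],[0,0,0],0.0],[[-0.0895,0.0705,0.09],[0,0,0],0.0]]}}

```text
time: 1.35
position: [0.5, 0.1907, 0.1237]
ee_rot: [0.0, 0.707, 0.707, 0.0]
contact_force: [0.2, -0.1, 0.2]
gripper_width: 0.0004
```

Request:
{"api": "drive_tool", "payload": {"increments": [[[-0.002,0.001,0.008],[0,0,0],0.0],[[-0.002,0.001,0.014],[0,0,0],0.0],[[-0.002,0.001,0.016],[0,0,0],0.0],[[-0.002,0.001,0.018],[0,0,0],0.0],[[-0.002,0.001,0.018],[0,0,0],0.0]]}}

```text
time: 1.98
position: [0.5008, 0.1879, 0.1046]
ee_rot: [-0.0, 0.707, 0.707, -0.0]
contact_force: [-2.5, -0.8, 6.9]
gripper_width: 0.0001
```

Request:
{"api": "drive_tool", "payload": {"increments": [[[0,0,0.001],[0,0,0],0.0],[[0,0,0.0015],[0,0,0],0.0],[[0,0,0.0015],[0,0,0],0.0]]}}

```text
time: 2.35
position: [0.5008, 0.1879, 0.1032]
ee_rot: [-0.0, 0.707, 0.707, -0.0]
contact_force: [-2.6, -0.9, 4.7]
gripper_width: 0.0003
```

Request:
{"api": "drive_tool", "payload": {"increments": [[[0,0,0.001],[0,0,0],0.0],[[0,0,0.002],[0,0,0],0.0],[[0,0,0.002],[0,0,0],0.0]]}}

```text
time: 2.72
position: [0.501, 0.1878, 0.101]
ee_rot: [-0.0, 0.707, 0.707, -0.0]
contact_force: [-1.6, 0.1, 3.5]
gripper_width: 0.0003
```

Force is falling as I go deeper, so the latch is giving way. I'll follow it down.

Request:
{"api": "drive_tool", "payload": {"increments": [[[0,0,0.002],[0,0,0],0.0],[[0,0,0.004],[0,0,0],0.0],[[0,0,0.006],[0,0,0],0.0],[[0,0,0.006],[0,0,0],0.0]]}}

```text
time: 3.22
position: [0.501, 0.1877, 0.0948]
ee_rot: [-0.0, 0.707, 0.707, -0.0]
contact_force: [-0.1, -0.0, -0.1]
gripper_width: 0.0002
```

Request:
{"api": "drive_tool", "payload": {"increments": [[[0,0,-0.04],[0,0,0],0.0],[[-0.06,-0.006,-0.04],[0,0,-3],0.0],[[-0.12,-0.012,-0.04],[0,0,-7.7],0.0],[[-0.18,-0.016,-0.04],[0,0,-7.7],0.0],[[-0.211,-0.016,-0.04],[0,0,-7.7],0.0]]}}

```text
time: 3.85
position: [0.4845, -0.0264, 0.1351]
ee_rot: [0.0, 0.659, 0.752, -0.0]
contact_force: [0.0, 0.2, -0.5]
gripper_width: 0.0002
```

Run:
```python
from h import *; import cv2
goto([.485,-.023,.113],.134)
im=cv2.cvtColor(eyes.camera("side"),cv2.COLOR_RGB2BGR)
cv2.imwrite("pics/s1.png",cv2.resize(im[170:310,235:375],None,fx=4.2,fy=4.2,interpolation=cv2.INTER_CUBIC))
```

```text
shift [0.0033 0.0009 0.0221] turn [-0.02  0.06 -0.14]
```

View pics/s1.png

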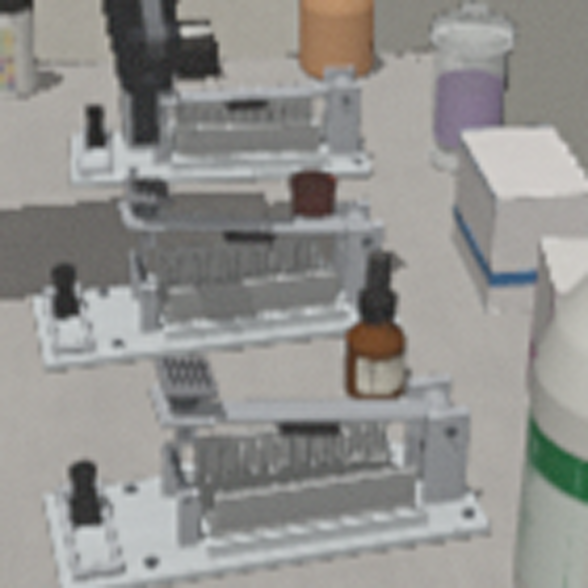

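The far (left) dock's bar now slopes down to the front, which suggests it has snapped. The gripper hides its pad at about (140,130), so I'll check again later. Next is the middle dock.

Request:
{"api": "drive_tool", "payload": {"increments": [[[0.003,0.001,0.015],[0,0,0],0.0],[[0.003,0.001,0.025],[0,0,0],0.0],[[0.003,0.001,0.027],[0,0,0],0.0],[[0.003,0.001,0.029],[0,0,0],0.0],[[0.003,0.001,0.029],[0,0,0],0.0]]}}

```text
time: 4.53
position: [0.4856, -0.02, 0.1062]
ee_rot: [0.0, 0.658, 0.753, -0.0]
contact_force: [-2.1, 0.6, 4.9]
gripper_width: -0.0002
```

Request:
{"api": "drive_tool", "payload": {"increments": [[[0,0,0.001],[0,0,0],0.0],[[0,0,0.002],[0,0,0],0.0],[[0,0,0.002],[0,0,0],0.0]]}}

```text
time: 4.9
position: [0.4855, -0.0202, 0.1041]
ee_rot: [-0.0, 0.658, 0.753, -0.0]
contact_force: [-2.5, 0.3, 4.6]
gripper_width: -0.0
```

Request:
{"api": "drive_tool", "payload": {"increments": [[[0,0,0.001],[0,0,0],0.0],[[0,0,0.002],[0,0,0],0.0],[[0,0,0.002],[0,0,0],0.0]]}}

```text
time: 5.28
position: [0.4856, -0.0202, 0.1019]
ee_rot: [0.0, 0.658, 0.753, -0.0]
contact_force: [-1.2, -0.8, 3.3]
gripper_width: 0.0001
```

Force is falling again, so this one is sound too.

Request:
{"api": "drive_tool", "payload": {"increments": [[[0,0,0.002],[0,0,0],0.0],[[0,0,0.004],[0,0,0],0.0],[[0,0,0.006],[0,0,0],0.0],[[0,0,0.006],[0,0,0],0.0]]}}

```text
time: 5.78
position: [0.4856, -0.0201, 0.0958]
ee_rot: [-0.0, 0.658, 0.753, -0.0]
contact_force: [-0.3, -0.0, 1.1]
gripper_width: -0.0003
```

Request:
{"api": "drive_tool", "payload": {"increments": [[[0,0,0.002],[0,0,0],0.0],[[0,0,0.002],[0,0,0],0.0]]}}

```text
time: 6.02
position: [0.4856, -0.0201, 0.0939]
ee_rot: [-0.0, 0.658, 0.753, -0.0]
contact_force: [-0.2, -0.3, 0.2]
gripper_width: 0.0001
```

Request:
{"api": "drive_tool", "payload": {"increments": [[[0,0,-0.042],[0,0,0],0.0],[[-0.06,0,-0.042],[0,0,-1],0.0],[[-0.12,0.0,-0.042],[0,0,-1],0.0],[[-0.18,0.0,-0.042],[0,0,-1],0.0],[[-0.188,0.0,-0.042],[0,0,-1],0.0]]}}

```text
time: 6.65
position: [0.5101, -0.2108, 0.1357]
ee_rot: [0.0, 0.654, 0.757, -0.001]
contact_force: [-0.1, 1.6, -0.5]
gripper_width: -0.0001
```

Run:
```python
from h import *; import cv2
print(bot.read_state()["position"]); goto([.496,-.211,.111],.151)
```

```text
[ 0.51008251 -0.21082741  0.13568844]
shift [ 0.0019 -0.0139  0.0247] turn [-0.03  0.08 -0.27]
```

Request:
{"api": "drive_tool", "payload": {"increments": [[[0.002,-0.014,0.01],[0,0,0],0.0],[[0.002,-0.014,0.023],[0,0,0],0.0],[[0.002,-0.014,0.027],[0,0,0],0.0],[[0.002,-0.014,0.029],[0,0,0],0.0],[[0.002,-0.014,0.029],[0,0,0],0.0]]}}

```text
time: 7.28
position: [0.497, -0.2062, 0.1072]
ee_rot: [0.0, 0.651, 0.759, 0.0]
contact_force: [0.0, 2.5, 3.4]
gripper_width: 0.0
```

Request:
{"api": "drive_tool", "payload": {"increments": [[[0,0,0.001],[0,0,0],0.0],[[0,0,0.002],[0,0,0],0.0],[[0,0,0.002],[0,0,0],0.0]]}}

```text
time: 7.65
position: [0.4968, -0.2064, 0.1052]
ee_rot: [0.0, 0.651, 0.759, 0.0]
contact_force: [-1.5, 2.1, 6.0]
gripper_width: -0.0
```

Request:
{"api": "drive_tool", "payload": {"increments": [[[0,0,0.001],[0,0,0],0.0],[[0,0,0.002],[0,0,0],0.0],[[0,0,0.002],[0,0,0],0.0]]}}

```text
time: 8.02
position: [0.4966, -0.2064, 0.1033]
ee_rot: [-0.0, 0.651, 0.759, -0.0]
contact_force: [-3.8, 2.7, 10.4]
gripper_width: -0.0002
```

Request:
{"api": "drive_tool", "payload": {"increments": [[[0,0,0.0008],[0,0,0],0.0],[[0,0,0.0015],[0,0,0],0.0],[[0,0,0.0015],[0,0,0],0.0]]}}

```text
time: 8.4
position: [0.4964, -0.2065, 0.1019]
ee_rot: [-0.0, 0.651, 0.759, -0.0]
contact_force: [-5.1, 3.7, 11.6]
gripper_width: 0.0003
```

Run:
```python
from h import *
for _ in range(4):
    eyes.camera("side"); print(bot.read_state()["contact_force"].round(1) if hasattr(bot.read_state()["contact_force"],'round') else bot.read_state()["contact_force"])
```

```text
[-4.5  3.  11.4]
[-4.6  2.4 11.8]
[-3.8  3.8 12.4]
[-4.3  3.2 12.3]
```

It holds a steady 12 N or so with no snap, so this latch is too stiff. I'll let it spring up and then look.

Request:
{"api": "drive_tool", "payload": {"increments": [[[0,0,-0.01],[0,0,0],0.0],[[0,0,-0.035],[0,0,0],0.0],[[0,0,-0.06],[0,0,0],0.0],[[0,0,-0.06],[0,0,0],0.0]]}}

```text
time: 9.1
position: [0.4972, -0.2071, 0.163]
ee_rot: [0.001, 0.652, 0.759, 0.0]
contact_force: [-0.6, 0.2, -0.7]
gripper_width: 0.0001
```

Run:
```python
from h import *; import cv2
print(bot.read_state()["position"]); goto([.439,-.172,.10],.151,np.radians(20))
im=cv2.cvtColor(eyes.camera("side"),cv2.COLOR_RGB2BGR)
cv2.imwrite("pics/s2.png",cv2.resize(im[170:310,235:375],None,fx=4.2,fy=4.2,interpolation=cv2.INTER_CUBIC))
```

```text
[ 0.49721639 -0.20707011  0.16298091]
shift [ 0.0435 -0.0524  0.0628] turn [-19.88   0.09   0.03]
```

View pics/s2.png

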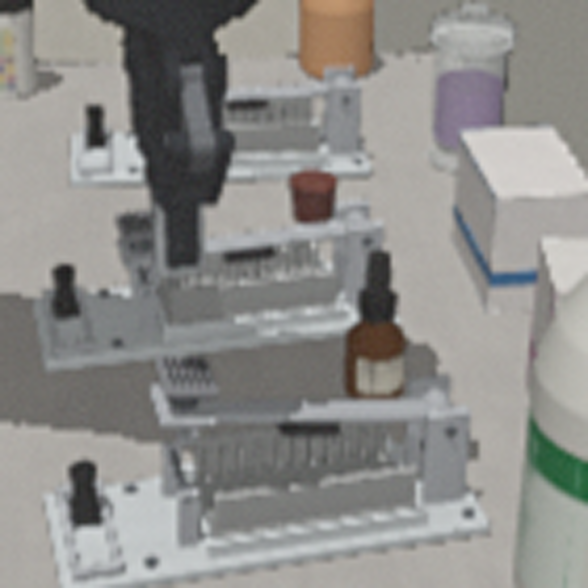

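The middle pad has dropped from (150,185) to about (135,230), so it is latched. The right dock's pad is back up at (188,375), with its knob at left (85,490). Now I'll move to the left of that knob, tilted so the gripper body clears the pad.

Request:
{"api": "drive_tool", "payload": {"increments": [[[0.02,-0.025,0.0],[-10,0,0],0.0],[[0.0435,-0.0524,0.01],[-19.9,0,0],0.0],[[0.0435,-0.0524,0.05],[-19.9,0,0],0.0],[[0.0435,-0.0524,0.063],[-19.9,0,0],0.0],[[0.0435,-0.0524,0.063],[-19.9,0,0],0.0]]}}

```text
time: 9.78
position: [0.4582, -0.1881, 0.1237]
ee_rot: [0.087, 0.642, 0.751, 0.126]
contact_force: [-0.6, 1.6, 0.8]
gripper_width: -0.0
```

Run:
```python
from h import *; import cv2
print(bot.read_state()["position"]); goto([.439,-.172,.035],.151,np.radians(20))
im=cv2.cvtColor(eyes.camera("side"),cv2.COLOR_RGB2BGR)
cv2.imwrite("pics/s3.png",cv2.resize(im[170:310,225:365],None,fx=4.2,fy=4.2,interpolation=cv2.INTER_CUBIC))
im=cv2.cvtColor(eyes.camera("top"),cv2.COLOR_RGB2BGR)
cv2.imwrite("pics/t3.png",cv2.resize(im[155:240,306:396],None,fx=6,fy=6,interpolation=cv2.INTER_CUBIC))
```

```text
[ 0.4581923  -0.18813923  0.1236984 ]
shift [ 0.0163 -0.0424  0.0802] turn [-2.51 -1.83 -0.  ]
```

View pics/s3.png

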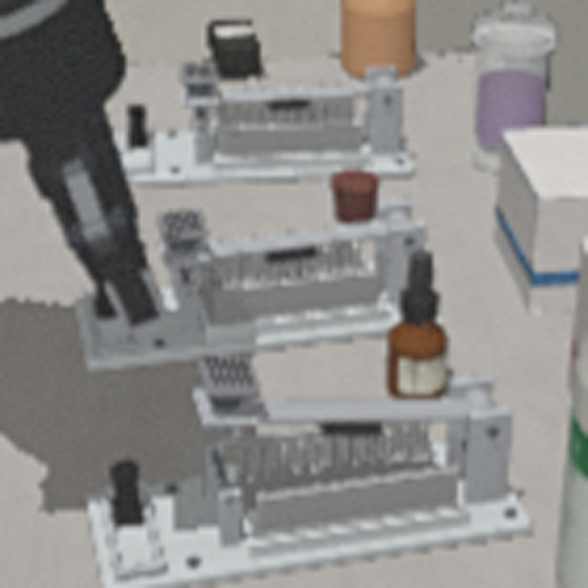

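The left and middle pads are down and the right pad is up. The arm is still short of its target, so I'll keep moving, staying high until it is over the spot.

Run:
```python
from h import *
goto([.439,-.172,.10],.151,np.radians(20))
```

```text
shift [ 0.0182 -0.0232  0.0187] turn [-2.46 -1.81  0.02]
```

Request:
{"api": "drive_tool", "payload": {"increments": [[[0.0182,-0.0232,0.0187],[-2.5,-1.8,0],0.0],[[0.0182,-0.0232,0.0187],[-2.5,-1.8,0],0.0],[[0.0182,-0.0232,0.0187],[-2.5,-1.8,0],0.0],[[0.0182,-0.0232,0.0187],[-2.5,-1.8,0],0.0]]}}

```text
time: 10.38
position: [0.4592, -0.1883, 0.1266]
ee_rot: [0.09, 0.642, 0.751, 0.127]
contact_force: [0.1, 0.4, 0.6]
gripper_width: 0.0002
```

Run:
```python
from h import *
s=bot.read_state(); print(s["position"],np.round(s["joint_pos"],2)); goto([.439,-.172,.10],.151,np.radians(20)); goto([.439,-.172,.036],.151,np.radians(20))
```

```text
[ 0.45917436 -0.1883452   0.1266319 ] [ 0.6   0.77 -0.28  2.14  0.16  0.    1.99]
shift [ 0.0186 -0.0248  0.0206] turn [-2.2  -1.7   0.04]
shift [ 0.0168 -0.0443  0.0815] turn [-2.2  -1.7   0.04]
```

Joint 6 has reached its lower limit of 0, so a 20° tilt isn't reachable. I'll use 10° and contact the knob a few millimetres forward of centre.

Run:
```python
from h import *
goto([.4355,-.175,.12],.151,np.radians(10))
```

```text
shift [ 0.0168 -0.0224  0.0003] turn [ 7.79 -1.69  0.19]
```

Request:
{"api": "drive_tool", "payload": {"increments": [[[0.0,0.0,0.0],[7.8,-1.7,0],0.0],[[0.0168,-0.0224,0.0],[7.8,-1.7,0.2],0.0],[[0.0168,-0.0224,0.0],[7.8,-1.7,0.2],0.0],[[0.0168,-0.0224,0.0],[7.8,-1.7,0.2],0.0]]}}

```text
time: 10.88
position: [0.4358, -0.1753, 0.1204]
ee_rot: [0.057, 0.649, 0.755, 0.066]
contact_force: [0.3, -1.4, 0.0]
gripper_width: 0.0002
```

Run:
```python
from h import *
s=bot.read_state(); print(s["position"],np.round(s["joint_pos"],2)); goto([.4355,-.175,.06],.151,np.radians(10)); goto([.4355,-.175,.034],.151,np.radians(10))
```

```text
[ 0.43581205 -0.175328    0.12044193] [ 0.45  0.75 -0.14  2.15  0.13  0.09  1.95]
shift [ 0.0004 -0.0108  0.0595] turn [ 0.03  0.02 -0.02]
shift [ 0.0004 -0.0153  0.0851] turn [ 0.03  0.02 -0.02]
```

Request:
{"api": "drive_tool", "payload": {"increments": [[[0,-0.0054,0.03],[0,0,0],0.0],[[0,-0.0108,0.0595],[0,0,0],0.0],[[0,-0.0108,0.0595],[0,0,0],0.0]]}}

```text
time: 11.25
position: [0.4432, -0.1798, 0.0665]
ee_rot: [0.049, 0.65, 0.756, 0.064]
contact_force: [-0.3, 0.1, 0.1]
gripper_width: -0.0
```

Run:
```python
from h import *; import cv2
s=bot.read_state(); print(s["position"],np.round(s["joint_pos"],2)); goto([.4355,-.175,.034],.151,np.radians(10))
im=cv2.cvtColor(eyes.camera("side"),cv2.COLOR_RGB2BGR)
a=cv2.resize(im[190:310,215:335],None,fx=4,fy=4,interpolation=cv2.INTER_CUBIC)
cv2.imwrite("pics/s4.png",a)
```

```text
[ 0.44316114 -0.17983832  0.06649761] [ 0.44  0.88 -0.11  2.13  0.07  0.    2.02]
shift [ 0.0056 -0.012   0.031 ] turn [-0.78 -0.53 -0.05]
```

View pics/s4.png

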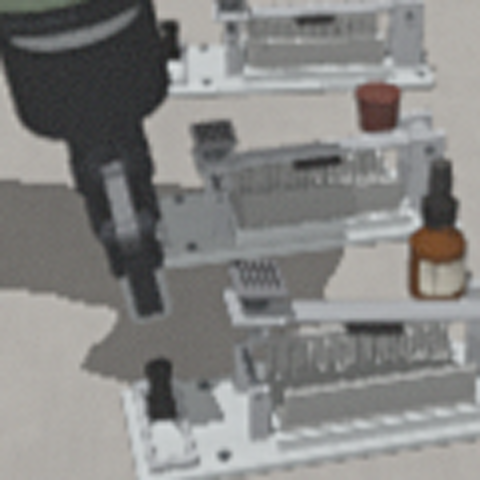

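The finger is to the left of the knob at (160,385) and well in front of the pad. At this height the wrist limit leaves only about 2–3° of tilt, so I'll use 2° with an 8 mm forward offset.

Run:
```python
from h import *
goto([.4345,-.175,.066],.151,np.radians(2))
goto([.4345,-.175,.037],.151,np.radians(2))
```

```text
shift [ 0.006  -0.0078  0.0002] turn [ 7.26 -0.5  -0.01]
shift [ 0.0057 -0.0125  0.0288] turn [ 7.26 -0.5  -0.01]
```

Request:
{"api": "drive_tool", "payload": {"increments": [[[0.006,-0.0078,0.0],[7.26,-0.5,0],0.0],[[0.006,-0.0078,0.0],[7.26,-0.5,0],0.0],[[0.006,-0.0105,0.015],[7.26,-0.5,0],0.0],[[0.0057,-0.0125,0.0288],[7.26,-0.5,0],0.0],[[0.0057,-0.0125,0.0288],[7.26,-0.5,0],0.0]]}}

```text
time: 11.92
position: [0.4341, -0.1749, 0.0365]
ee_rot: [0.011, 0.652, 0.758, 0.013]
contact_force: [0.6, -0.3, 0.7]
gripper_width: 0.0
```

Run:
```python
from h import *
s=bot.read_state(); print(s["position"],np.round(s["joint_pos"],2))
goto([.4345,-.175,.037],.151,np.radians(2))
```

```text
[ 0.4340681  -0.17491305  0.03653786] [ 0.34  0.94 -0.03  2.07  0.05  0.1   2.  ]
shift [-0.0002  0.0004 -0.0004] turn [ 0.01 -0.04 -0.  ]
```

Request:
{"api": "drive_tool", "payload": {"increments": [[[-0.006,0,0],[0,0,0],0.0],[[-0.012,0,0],[0,0,0],0.0],[[-0.018,0,0],[0,0,0],0.0],[[-0.024,0,0],[0,0,0],0.0],[[-0.024,0,0],[0,0,0],0.0]]}}

```text
time: 12.55
position: [0.4381, -0.199, 0.0371]
ee_rot: [0.012, 0.652, 0.758, 0.013]
contact_force: [-0.6, -0.9, -0.0]
gripper_width: 0.0004
```

Request:
{"api": "drive_tool", "payload": {"increments": [[[-0.004,0,0],[0,0,0],0.0],[[-0.008,0,0],[0,0,0],0.0],[[-0.012,0,0],[0,0,0],0.0]]}}

```text
time: 12.92
position: [0.44, -0.2106, 0.037]
ee_rot: [0.011, 0.651, 0.759, 0.013]
contact_force: [-0.6, 1.3, -0.1]
gripper_width: 0.0002
```

Run:
```python
from h import *; import cv2
im=cv2.cvtColor(eyes.camera("side"),cv2.COLOR_RGB2BGR)
cv2.imwrite("pics/s5.png",cv2.resize(im[210:320,225:335],None,fx=4,fy=4,interpolation=cv2.INTER_CUBIC))
```

```text
(no output)
```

View pics/s5.png

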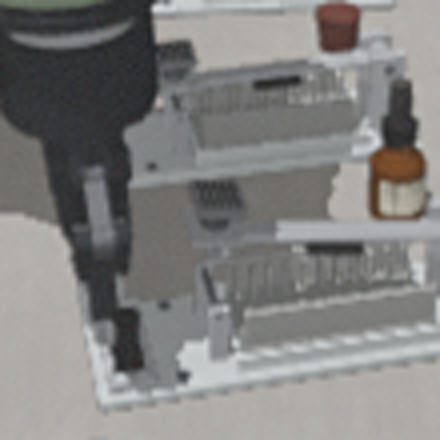

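The knob is now at about (128,340) in the crop and being carried to the right, with the gripper clear of the pad at (215,195). I'll push on until the end stop.

Request:
{"api": "drive_tool", "payload": {"increments": [[[-0.003,0,0],[0,0,0],0.0],[[-0.006,0,0],[0,0,0],0.0]]}}

```text
time: 13.22
position: [0.4409, -0.2164, 0.0371]
ee_rot: [0.011, 0.651, 0.758, 0.013]
contact_force: [-1.0, 2.8, -0.5]
gripper_width: 0.0
```

Request:
{"api": "drive_tool", "payload": {"increments": [[[-0.002,0,0],[0,0,0],0.0],[[-0.004,0,0],[0,0,0],0.0]]}}

```text
time: 13.48
position: [0.4405, -0.2192, 0.0368]
ee_rot: [0.01, 0.651, 0.759, 0.013]
contact_force: [-7.5, 13.8, 1.4]
gripper_width: -0.0002
```

The force rose to 14 N at the end stop. Next I'll back off to the left, lift and retreat.

Request:
{"api": "drive_tool", "payload": {"increments": [[[0.01,0,0],[0,0,0],0.0],[[0.02,0,0],[0,0,0],0.0],[[0.02,-0.01,-0.05],[0,0,0],0.0],[[0.02,-0.01,-0.11],[0,0,0],0.0],[[0.02,-0.01,-0.17],[0,0,0],0.0]]}}

```text
time: 14.1
position: [0.4225, -0.2024, 0.2085]
ee_rot: [0.012, 0.651, 0.759, 0.013]
contact_force: [0.5, -0.1, -0.1]
gripper_width: -0.0005
```

Request:
{"api": "drive_tool", "payload": {"increments": [[[0.06,0,-0.02],[0,0,0],0.0],[[0.12,0,-0.02],[0,0,0],0.0],[[0.18,0,-0.02],[0,0,0],0.0],[[0.24,0,-0.02],[0,0,0],0.0],[[0.3,0,-0.02],[0,0,0],0.0]]}}

```text
time: 14.72
position: [0.3777, 0.0885, 0.2267]
ee_rot: [0.012, 0.651, 0.759, 0.014]
contact_force: [1.2, -0.7, -0.1]
gripper_width: -0.0002
```

Request:
{"api": "drive_tool", "payload": {"increments": [[[0.06,-0.03,0],[0,0,0],0.0],[[0.12,-0.06,0],[0,0,0],0.0],[[0.18,-0.09,0],[0,0,0],0.0],[[0.2,-0.1,0],[0,0,0],0.0],[[0.2,-0.1,0],[0,0,0],0.0]]}}

```text
time: 15.35
position: [0.2471, 0.2715, 0.223]
ee_rot: [0.011, 0.649, 0.76, 0.014]
contact_force: [0.7, -0.5, -0.8]
gripper_width: 0.0001
```

Run:
```python
from h import *; import cv2
im=cv2.cvtColor(eyes.camera("side"),cv2.COLOR_RGB2BGR); t=cv2.cvtColor(eyes.camera("top"),cv2.COLOR_RGB2BGR)
a=cv2.resize(im[175:315,235:365],None,fx=4,fy=4,interpolation=cv2.INTER_CUBIC)
b=cv2.resize(t[130:275,150:410],(270,150)); 
b=cv2.resize(t[150:290,326:391],None,fx=4,fy=4,interpolation=cv2.INTER_CUBIC)
cv2.imwrite("pics/f.png",np.hstack([a,b])); print(a.shape,b.shape)
d=cv2.absdiff(t,cv2.imread("pics/top0.png")).max(2)[130:275,160:400]; ys,xs=np.where(d>45)
n,l,st,c=cv2.connectedComponentsWithStats(cv2.dilate((d>45).astype(np.uint8),np.ones((3,3)))); print((st[1:,:]+[160,130,0,0,0]).tolist())
```

```text
(560, 520, 3) (560, 260, 3)
[[212, 173, 4, 16, 50], [277, 178, 3, 3, 9], [218, 181, 5, 15, 63], [278, 182, 7, 12, 36], [287, 187, 3, 3, 9], [212, 191, 4, 5, 18], [278, 193, 3, 3, 9], [278, 196, 17, 24, 211], [209, 200, 3, 6, 18], [214, 201, 8, 5, 34], [221, 206, 3, 3, 9], [209, 208, 15, 7, 70], [293, 211, 3, 3, 9], [342, 218, 19, 11, 152], [160, 235, 7, 11, 58], [160, 250, 37, 25, 647]]
```

View pics/f.png

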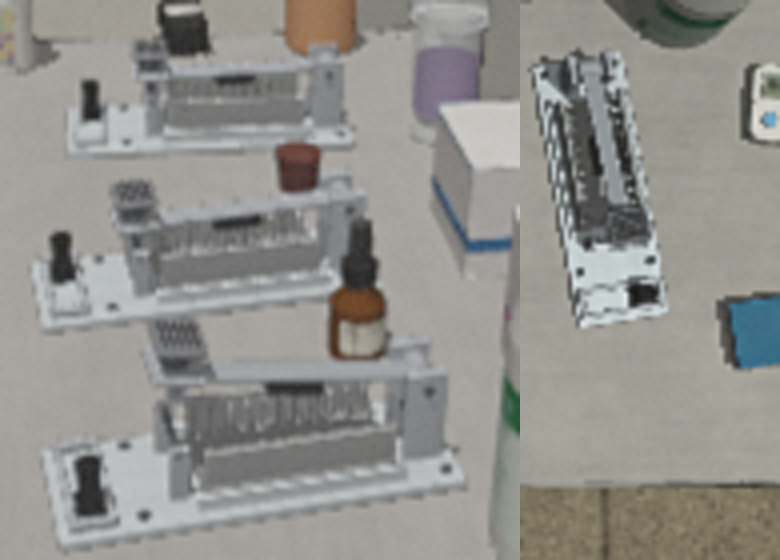

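Both sound bars are down with their knobs at the left, and the right dock's bar is up with its knob at the right end, (645,292). I'll check numerically that the pot hasn't moved, since the top-view difference near (160,240) could be shadow.

Run:
```python
from h import *; import cv2
s=cv2.cvtColor(eyes.camera("side"),cv2.COLOR_RGB2BGR); o=cv2.imread("pics/side0.png")
for n,(x,y,w,h) in dict(pot=(226,163,20,32),bung=(301,209,17,13),drop=(315,230,20,36),cov=(222,318,37,34)).items():
    r=cv2.matchTemplate(s[y-8:y+h+8,x-8:x+w+8],o[y:y+h,x:x+w],cv2.TM_CCOEFF_NORMED); _,m,_,l=cv2.minMaxLoc(r); print(n,round(m,3),l[0]-8,l[1]-8)
print(bot.read_state()["contact_force"]); bot.sign_off()
```

```text
pot 0.905 0 0
bung 0.964 0 0
drop 0.999 0 0
cov 0.997 0 0
[-0.28876116 -0.21422659  0.04086311]
the job is handed in; nothing more can be done
```

I pushed all three pads, took the one stiff dock out of service, and handed the job in at about 15.5 s of robot time.

- **Left and middle docks (sound):** the highest readings while pressing were about 7 N (left) and 5 N (middle). The force then fell to zero as each latch snapped. The last pictures show both bars down and both knobs at the left.
- **Right dock (too stiff):** it held a steady 12 N or so with no snap. I released it and saw the bar back up before touching the knob. I then slid its knob right until it met the end stop, where the wrist read 14–16 N for a moment. The last picture shows it at the right end.
- **Loose items:** matching the side pictures from before and after shows zero pixel shift for the bung, dropper, pot and coverslips. The pot's match score was lowest at 0.905. The top view also changed next to the pot, where the arm and its shadow lie; I put the change down to those.
- **Retries:** the first tilted approach to the knob hit a wrist joint's lower limit, so I went in nearly upright instead. The right pad was pressed about 5 mm off centre.

The arm ended clear of everything, with the wrist force near zero.

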